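# Secure a sample panel on its display stand with keeper and spring clip

## Robot

A 6-joint arm with a two-finger parallel gripper is mounted at the origin on the work surface. World frame = base frame: x ahead of the robot, y to its left, z up, the work surface at z = 0. Lengths are in m, angles in rad, forces in N, time in s.
With the tool pointing down it reaches from about 0.25 to 0.8 m from the base axis. Payload 3.9 kg.
Tool frame: the origin (TCP) lies midway between the tips of the shut fingers; the grasp point (between the pads) lies 19 mm behind it; z points along the fingers, y is the line along which they close (so a half turn about z gives the same grasp; the last joint's range is limited). The gripper opens to 85 mm and grips with 20 to 120 N. Pads are 22 mm wide; open, the fingers measure 114 mm over their backs; the gripper's body (76 mm by 85 mm) begins 54 mm behind the grasp point. The pads swing forward as they close: fully open they stand 13 mm farther back than shut.
Start: joints at [1.166, 0.26, -0.138, 1.173, 0, 1.571], TCP at [0.207, 0.483, 0.231] pointing down, gripper open.
Joint ranges: [-2.78, 2.78], [-0.83, 1.72], [-1.28, 1.37], [-1.9, 2.12], [-1.57, 1.48], [-3.14, 3.14]. Speed limits (rad/s): [2.57, 2.57, 3.14, 3.14, 3.14, 3.14].

## Interface

Orientations are given as a unit quaternion [w, x, y, z].
In Python, from rig import arm, cams gives the robot as it stands.
- The arm moves only by the tool move_arm, never from a script. Its argument "steps" is text: rows parted by semicolons, each of 6 numbers parted by spaces: the shift along the tool's x, y, z as a fraction of full scale, then the turn, a rotation vector about the tool's x, y, z as a fraction of full scale. A call has 1 to 20 rows; each row shifts and turns the commanded pose from where the row before left it, along the tool's axes as they then stand; what a row does not reach is not made up. Full scale, the value 1, is 60 mm for a shift and 0.1 rad for a turn. A row lasts 1/8 s, in which the tool goes at most 62.5 mm and 10.7 degrees, less where a joint would pass 70% of its speed; a pose out of reach is approached as far as the arm can. A call with a number of a shift or a turn outside -1 to 1 is refused whole. A call with a gripper value outside its range is refused whole. "claw" is the opening, from 0 (shut) to 1 (fully open), set as the call begins (left out, the last holds). The fingers move at their own pace and stop on an object; "grip_force" is the grip in N (left out, the last holds). Time passes only in rows, so rows that do not move let the fingers close. It gives the time, the measured TCP pose, the force, the opening and the grip force at its end, in the units of the state.
- arm.observe(): the state, without advancing time (a new reading comes with each control period).
- cams.snapshot(name): name is "scene" or "top" or "wrist"; returns the picture (420x560x3 uint8, blue, green, red); there is no depth.
- cams.camera_model(name): a dict with "mtx" (3x3 intrinsics, pixels), "k1" (the pictures are not rectified: a ray, as slopes to the right and down, at radius r is drawn at 1 + k1 r^2 times it, then the intrinsics apply), "rvec" (rotation vector, rad) and "tvec" (3), from world to camera coordinates, as OpenCV has them. Camera axes: x right, y down, z forward; pixel columns grow to the right and rows downward; lengths in m; the calibration is good to about 2 mm. A picture is of the moment at which its call begins: read the wrist's pose just before it. camera_model takes no time and is no camera call; for the wrist camera it gives the pose at the moment of the call.
- arm.hand_in(): hands the job in; it is judged then, once.
The state is a dict: "t": time; "joint_pos": joint angles; "joint_vel": joint speeds; "tau": joint torques, N m; "position": TCP position; "ee_rot": TCP orientation; "ft_force": force on the tool from outside, world axes, zero at the start; "ft_torque": the same for the moment, N m; "opening": finger opening in m; "grasp_force": force on a finger pad.
Only numpy, scipy, OpenCV 4.12 (cv2) and the standard library are available. Lean on these libraries where they do the work, as an engineer would, in place of code of your own. Each camera call takes 0.05 s, during which the arm holds its last target. There are 200 camera calls.

## Task

Secure the sample panel on its leaning display stand for carrying: first slide the keeper at its foot fully home to its end stop; then take the large spring clip from the bar by squeezing its handles, put its open jaws well over the panel and backboard together at about the middle of their top edge, in line with the slope, and let it close so that it grips them. Do not shift the panel out of place, leave the small clip on the bar and do not knock anything else about.

Things in the scene. Friction and masses are not known exactly. Their poses are not given: they have to be found in the camera images.
- clip: LARGE self-closing spring clip: squeezing its two black handles opens the jaws, letting go shuts them. 140 mm long, 36 mm wide, 0.15 kg. Origin on its pivot (round, radius 8 mm: the bottom of the mouth); z runs from jaws to handles, x is the direction in which handles close and jaws open, y the pivot axis. Starts upright, jaws down, gripping the clip bar's top edge about 35 mm deep
- clip_handles (a point): point midway between the handles, 55 mm above the pivot: squeeze here. The handles are flat black plates 20 to 80 mm above the pivot, 36 mm wide. At rest on a 16 mm board they flare: over their outsides 41 mm at the foot, 53 mm here, 61 mm at the top. Fully squeezed they are parallel, 34 mm over the outsides, and stop there (about 12 N on each)
- clip_mouth (a point): point midway between the jaw ends, 60 mm below the pivot. Each jaw ends in a flat grey pad 18 mm long, 36 mm wide; the jaw steel reaches 11 mm outside the gripped board. The pads are 16 mm apart on the bar, about 33 mm fully squeezed; they close on a 16 mm board with about 10 N. At most 52 mm of board goes into the mouth
- clip_jaw_a (a joint): opening angle of the large clip's jaws (each side), rad: 0 shut, 0.15 gripping a 16 mm board, 0.32 fully squeezed open
- small_clip: the SMALL spring clip of the same make, 105 mm long and 26 mm wide, parked on the same bar 110 mm from the large one (either order); not used. Origin on its pivot
- clip_bar: fixed plywood bar on which clips are parked: an upright board 16 mm thick, 200 mm long along its y, top edge 90 mm above the table, on a foot 90 mm by 210 mm. Origin at the centre of its underside, x is the board's normal
- backboard: plywood backboard of the stand (fixed), 10 mm thick, 164 mm wide, 140 mm along the slope, leaning 28 degrees from vertical, top towards the robot. The panel lies on its upper face, together 16 mm thick. Origin: middle of the common top edge, mid-way through the 16 mm, 159 mm above the table; z up along the slope, y along the edge, x out of the panel's face (away from the robot and up)
- panel: the loose sample panel, a pale plate 150 mm wide, 140 mm long and 6 mm thick, 0.17 kg, lying against the backboard, top edges flush. Origin at the middle of its top edge, mid-thickness; z up along the slope, y along the edge, x out of its face
- stand: the fixed aluminium display stand that carries backboard and keeper: base 190 mm by 240 mm, 12 mm thick. Origin on the table, x away from the robot side (towards the panel's face), y along the panel's width, z up
- keeper_grip (a point): top centre of the upright black grip of the keeper, 85 mm above the table. The grip is 14 mm thick along the stand's y, 28 mm along the stand's x and 44 mm high. The keeper is a steel catch that slides on a track in front of the panel's foot, and holds the panel's lower edge when home
- keeper (a joint): how far the keeper has been slid, m: 0 clear of the panel, 0.090 at its end stop in front of the panel's lower edge; it slides towards the stand's -y. About 2 N of friction; it stays where it is left
- tape_roll: cardboard tape ring, 96 mm across, 45 mm high, lying flat; bystander
- remote: white remote control lying on the table, 45 x 130 x 18 mm; bystander
- spray_bottle: white bottle, 72 mm across, 200 mm high; bystander
- pen_pot: black pot, 76 mm across, 95 mm high; bystander

How it is judged:
By the outcome, as a careful person would: the job done as asked, in the order asked, and still so for the second after the job is handed in, with the robot touching nothing.
It also fails if it takes over 58 s, if anything falls off the work surface, if the arm or the gripper's body presses on something with over 40 N, if the wrist force passes 120 N, or if a joint passes its speed limit or range.

## Working session

There is one attempt and no reset: what is moved stays moved. The work goes in short steps, Python scripts to look and compute and a tool call to move; the robot and the scene stay as the last step left them, time stands still between calls to the robot, and variables do not carry over. Pictures are saved under pics/ and viewed, at most 10 in all, crops included, and the job is handed in when it is done.

Besides the shell and the picture viewer there is one more tool, called after "Request:" by a JSON object that holds its "method" and its "body", one argument or row to a line. move_arm: Moves the arm, as the interface text tells. Shift numbers are shares of 60 mm and turn numbers shares of 0.1 rad, none past 1 either way. Its arguments: {"type":"object","properties":{"steps":{"type":"string"},"claw":{"type":"number"},"grip_force":{"type":"number"}},"required":["steps"]}

```bash
ls; mkdir -p pics; python3 - <<'E'
from rig import arm,cams
import cv2,numpy as np
s=arm.observe();print({k:np.round(v,3).tolist() for k,v in s.items()})
for n in("scene","top"):
    m=cams.camera_model(n);print(n,{k:np.round(v,3).tolist() for k,v in m.items()})
    cv2.imwrite(f"pics/{n}0.png",cams.snapshot(n))
E
```

```text
pics
{'t': 0.0, 'joint_pos': [1.166, 0.261, -0.139, 1.173, -0.0, 1.571], 'joint_vel': [-0.0, 0.0, 0.001, 0.002, -0.001, 0.001], 'tau': [0.001, -40.567, 25.392, 0.019, 0.0, 0.0], 'position': [0.206, 0.482, 0.23], 'ee_rot': [-0.0, 0.201, 0.98, -0.001], 'ft_force': [-0.12, 0.067, -0.355], 'ft_torque': [-0.026, 0.039, 0.063], 'grasp_force': 0.0, 'opening': 0.086}
scene {'mtx': [[381.209, 0.0, 285.262], [0.0, 381.209, 206.851], [0.0, 0.0, 1.0]], 'k1': -0.083, 'rvec': [1.518, 2.018, -0.849], 'tvec': [0.139, -0.273, 1.579]}
top {'mtx': [[436.007, 0.0, 267.189], [0.0, 436.007, 206.099], [0.0, 0.0, 1.0]], 'k1': -0.063, 'rvec': [2.151, -2.178, 0.135], 'tvec': [0.009, 0.587, 1.067]}
```

View pics/scene0.png

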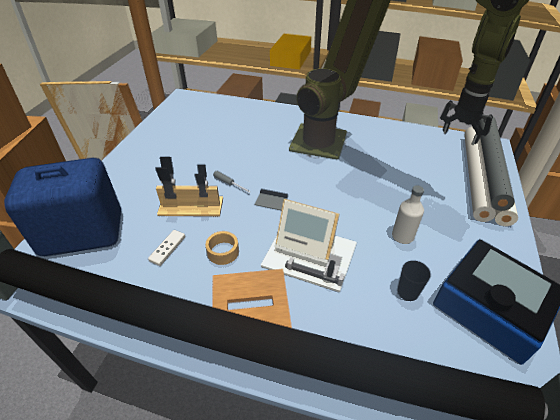

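View pics/top0.png

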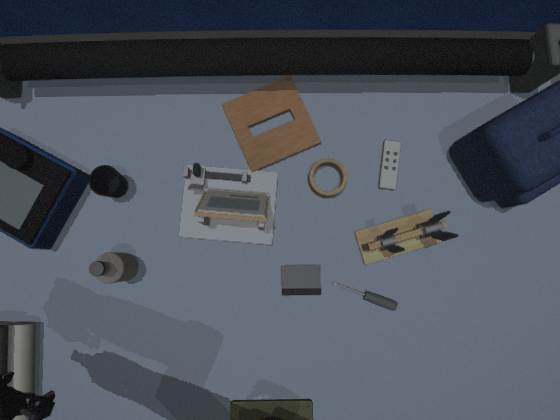

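The scene picture shows the stand at about (310,240) with the keeper at its foot, and the bar at (190,190) with the large clip on the left at (168,175) and the small one at (202,180). In the top picture the stand is at about (230,205), the keeper grip at (197,170), the bar at (405,238), and the large clip at about (432,230).

```bash
python3 - <<'E'
import cv2,numpy as np
t=cv2.imread("pics/top0.png");s=cv2.imread("pics/scene0.png")
t=np.clip(255*(t/255.)**0.6,0,255).astype(np.uint8)
def c(im,x,y,w,h,k):
    o=cv2.resize(im[y:y+h,x:x+w],None,fx=k,fy=k,interpolation=cv2.INTER_CUBIC)
    for i in range(0,w,20): cv2.putText(o,str(x+i),(i*k,8),0,.3,(0,0,255));cv2.line(o,(i*k,8),(i*k,14),(0,0,255))
    for i in range(0,h,20): cv2.putText(o,str(y+i),(0,i*k+4),0,.3,(0,0,255))
    return cv2.resize(o,(400,300))
a=np.hstack([c(t,175,155,120,90,4),c(t,350,190,120,90,4)])
b=np.hstack([c(s,255,190,120,90,4),c(s,140,140,120,90,4)])
cv2.imwrite("pics/crop0.png",np.vstack([a,b]))
E
```

```text
(no output)
```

View pics/crop0.png

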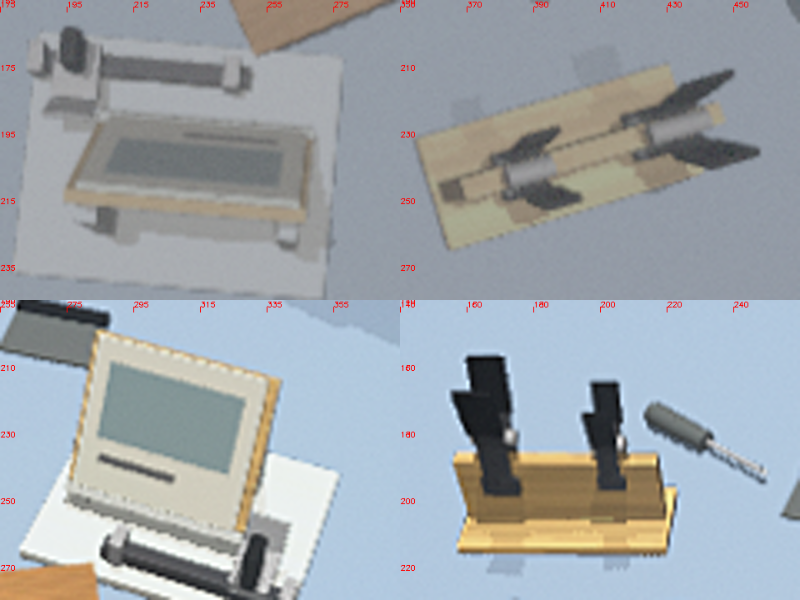

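```bash
cat > h.py <<'E'
import cv2,numpy as np
def ray(m,p):
    K=np.array(m["mtx"]);k1=m["k1"]
    R=cv2.Rodrigues(np.array(m["rvec"],float))[0];t=np.array(m["tvec"],float).ravel()
    u=cv2.undistortPoints(np.array([[p]],float),K,np.array([k1,0,0,0.])).ravel()
    return -R.T@t, R.T@np.array([u[0],u[1],1.])
def plane(m,p,z):
    c,d=ray(m,p);return c+d*(z-c[2])/d[2]
def tri(m1,p1,m2,p2):
    c1,d1=ray(m1,p1);c2,d2=ray(m2,p2)
    s=np.linalg.lstsq(np.c_[d1,-d2],c2-c1,rcond=None)[0]
    a,b=c1+s[0]*d1,c2+s[1]*d2
    return (a+b)/2,np.linalg.norm(a-b)
def proj(m,P):
    return cv2.projectPoints(np.array(P,float).reshape(-1,3),np.array(m["rvec"],float),np.array(m["tvec"],float),np.array(m["mtx"]),np.array([m["k1"],0,0,0.]))[0].reshape(-1,2)
E
python3 - <<'E'
from rig import cams
from h import *
np.set_printoptions(precision=4,suppress=True)
T=cams.camera_model("top");S=cams.camera_model("scene")
t=lambda x,y:(175+x/3.3333,155+y/3.3333); t2=lambda x,y:(350+(x-400)/3.3333,190+y/3.3333)
s=lambda x,y:(255+x/3.3333,190+(y-300)/3.3333); s2=lambda x,y:(140+(x-400)/3.3333,140+(y-300)/3.3333)
print("cams",ray(T,(0,0))[0],ray(S,(0,0))[0])
print("base corners",[plane(T,t(*p),.012) for p in((343,55),(327,298),(15,275))])
print("grip",plane(T,t(71,40),.085),plane(S,s(258,538),.085),tri(T,t(71,40),S,s(258,538)))
print("edge back L/R",[plane(T,t(*p),.155) for p in((65,203),(306,220))])
print("face top corners tri",tri(T,t(102,122),S,s(270,374)))
print("top L(scene right)",plane(S,s(275,376),.16),"R",plane(S,s(97,332),.16))
print("pivot",plane(T,t2(680,128),.115+.008))
print("small",plane(T,t2(530,170),.108))
print("foot",[plane(T,t2(*p),.012) for p in((415,140),(670,65),(450,248))])
print("handle tips",[plane(T,t2(*p),.195) for p in((733,71),(758,152))])
print("handle top scene",[plane(S,s2(*p),.195) for p in((485,356),(470,392))])
E
```

```text
cams [0.4581 0.0115 1.1285] [1.3124 0.2264 0.9018]
base corners [array([ 0.6796, -0.0272,  0.012 ]), array([ 0.4906, -0.0119,  0.012 ]), array([0.511 , 0.2275, 0.012 ])]
grip [0.6787 0.1741 0.085 ] [0.6683 0.1786 0.085 ] (array([0.6763, 0.1759, 0.0938]), np.float64(0.00650360594308721))
edge back L/R [array([0.5523, 0.1665, 0.155 ]), array([0.5388, 0.0044, 0.155 ])]
face top corners tri (array([0.5983, 0.1499, 0.1969]), np.float64(0.02775390083796368))
top L(scene right) [0.5579 0.1644 0.16  ] R [0.548  0.0083 0.16  ]
pivot [ 0.519  -0.3863  0.123 ]
small [ 0.4918 -0.2827  0.108 ]
foot [array([ 0.5194, -0.2217,  0.012 ]), array([ 0.5751, -0.425 ,  0.012 ]), array([ 0.4363, -0.2459,  0.012 ])]
handle tips [array([ 0.5514, -0.3954,  0.195 ]), array([ 0.4982, -0.409 ,  0.195 ])]
handle top scene [array([ 0.4999, -0.3894,  0.195 ]), array([ 0.5522, -0.3758,  0.195 ])]
```

Request:
{"method": "move_arm", "body": {
  "steps": "0 0 -1 0 0 1;0 0 0 0 0 1;0 0 0 0 0 1;0 0 0 0 0 1;0 0 0 0 0 1;0 0 0 0 0 1;0 0 0 0 0 1;0 0 0 0 0 1;0 0 0 0 0 1;0 0 0 0 0 1;0 0 0 0 0 1;0 0 0 0 0 1;0 0 0 0 0 0.48",
  "claw": 0
}}

```text
t: 1.72
position: [0.2066, 0.4822, 0.2908]
ee_rot: [0.0, 0.736, 0.677, -0.001]
ft_force: [-0.4, 0.7, 0.4]
opening: -0.0001
grasp_force: 0.0
```

Request:
{"method": "move_arm", "body": {
  "steps": "-0.45 0.91 0 0 0 0;-0.45 0.91 0 0 0 0;-0.45 0.91 0 0 0 0;-0.45 0.91 0 0 0 0;-0.45 0.91 0 0 0 0;-0.45 0.91 0 0 0 0;-0.45 0.91 0 0 0 0;-0.45 0.91 0 0 0 0;-0.4 0.91 0 0 0 0;0 0 0 0 0 0;0 0 0 0 0 0"
}}

```text
t: 3.1
position: [0.6764, 0.203, 0.2902]
ee_rot: [-0.001, 0.736, 0.677, -0.001]
ft_force: [0.3, 0.3, 0.0]
opening: 0.0003
grasp_force: 0.0
```

```bash
python3 - <<'E'
from rig import arm,cams
import cv2,numpy as np
s=arm.observe();print({k:np.round(s[k],3).tolist() for k in("t","joint_pos","position","ee_rot","ft_force")})
w=cams.snapshot("wrist");sc=cams.snapshot("scene")
m=cams.camera_model("wrist")
from h import proj
S=cams.camera_model("scene")
print(proj(m,[[.675,.176,.085],[.553,.086,.159]]))
a=np.hstack([cv2.resize(w,(400,300)),cv2.resize(sc[140:320,220:460],(400,300))])
cv2.imwrite("pics/k1.png",a);cv2.imwrite("pics/w1.png",w)
E
```

```text
{'t': 3.1, 'joint_pos': [0.291, 0.598, 0.556, 1.531, 0.0, 1.945], 'position': [0.676, 0.203, 0.29], 'ee_rot': [-0.001, 0.736, 0.677, -0.001], 'ft_force': [0.282, 0.327, 0.047]}
[[277.93366874 211.42197891]
 [169.69990708 320.92033318]]
```

View pics/k1.png

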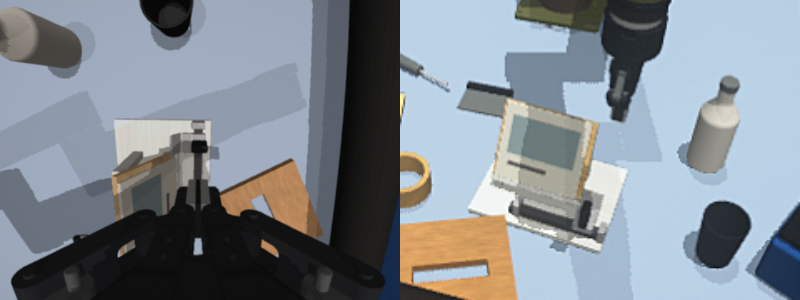

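The wrist view (full pixels about (279,204)) confirms the keeper grip near y = 0.18, with a clear space on its +y side.

Request:
{"method": "move_arm", "body": {
  "steps": "0.2 0 0.6 0 0 0;0 0 0.9 0 0 0;0 0 0.9 0 0 0;0 0 0.7 0 0 0;0 0 0.4 0 0 0;0 0 0.3 0 0 0;0 0 0 0 0 0;0 0 0 0 0 0"
}}

```text
t: 4.2
position: [0.6779, 0.216, 0.0649]
ee_rot: [0.0, 0.735, 0.678, 0.001]
ft_force: [0.1, 0.9, 0.2]
opening: -0.0003
grasp_force: 0.0
```

Request:
{"method": "move_arm", "body": {
  "steps": "-0.2 0 0 0 0 0;-0.2 0 0 0 0 0;-0.2 0 0 0 0 0;-0.2 0 0 0 0 0;-0.2 0 0 0 0 0;-0.2 0 0 0 0 0;-0.2 0 0 0 0 0;-0.2 0 0 0 0 0"
}}

```text
t: 5.2
position: [0.6696, 0.1186, 0.0632]
ee_rot: [-0.0, 0.735, 0.678, -0.0]
ft_force: [-1.3, 1.6, 2.3]
opening: 0.0001
grasp_force: 1.1
```

Request:
{"method": "move_arm", "body": {
  "steps": "-0.1 0 0 0 0 0;-0.1 0 0 0 0 0"
}}

```text
t: 5.45
position: [0.6692, 0.1136, 0.0634]
ee_rot: [-0.005, 0.735, 0.679, 0.005]
ft_force: [0.1, 24.3, -0.9]
opening: -0.0002
grasp_force: 12.2
```

Request:
{"method": "move_arm", "body": {
  "steps": "-0.06 0 0 0 0 0;-0.06 0 0 0 0 0;0 0 0 0 0 0"
}}

```text
t: 5.82
position: [0.6691, 0.1135, 0.0636]
ee_rot: [-0.009, 0.733, 0.68, 0.009]
ft_force: [0.2, 33.0, -1.8]
opening: 0.0003
grasp_force: 16.1
```

Request:
{"method": "move_arm", "body": {
  "steps": "0.2 0 0 0 0 0;0.3 0 0 0 0 0;0 0 -0.8 0 0 0;0 0 -1 0 0 0;0 0 -1 0 0 0;0 0 -1 0 0 0;0 0 -0.7 0 0 0;0 0 0 0 0 0",
  "claw": 1
}}

```text
t: 6.82
position: [0.6724, 0.1298, 0.3376]
ee_rot: [0.002, 0.736, 0.677, 0.003]
ft_force: [0.0, -0.1, -0.4]
opening: 0.0853
grasp_force: 0.0
```

```bash
python3 - <<'E'
from rig import arm,cams
import cv2,numpy as np
s=arm.observe();print({k:np.round(s[k],4).tolist() for k in("t","position","ee_rot","ft_force")})
cv2.imwrite("pics/s2.png",cams.snapshot("scene"));cv2.imwrite("pics/t2.png",cams.snapshot("top"))
E
```

```text
{'t': 6.825, 'position': [0.6724, 0.1298, 0.3376], 'ee_rot': [0.0024, 0.7357, 0.6772, 0.0029], 'ft_force': [0.0049, -0.1285, -0.3735]}
```

Request:
{"method": "move_arm", "body": {
  "steps": "-0.92 -0.16 0 0 0 0;-0.92 -0.16 0 0 0 0;-0.92 -0.16 0 0 0 0;-0.92 -0.16 0 0 0 0;-0.92 -0.16 0 0 0 0;-0.92 -0.16 0 0 0 0;-0.92 -0.16 0 0 0 0;-0.92 -0.16 0 0 0 0;-0.92 -0.16 0 0 0 0;-0.92 -0.16 0 0 0 0;0 0 0 0 0 -0.9;0 0 0 0 0 -0.9;0 0 0 0 0 -0.9;0 0 0 0 0 -0.84;0 0 0 0 0 0;0 0 0 0 0 0"
}}

```text
t: 8.93
position: [0.5295, -0.4119, 0.332]
ee_rot: [-0.001, 0.605, 0.796, -0.0]
ft_force: [0.3, -0.2, 0.7]
opening: 0.0855
grasp_force: 0.0
```

```bash
python3 - <<'E'
from rig import arm,cams
import cv2,numpy as np
from h import *
s=arm.observe();print({k:np.round(s[k],4).tolist() for k in("t","joint_pos","position","ee_rot","ft_force")})
m=cams.camera_model("wrist");w=cams.snapshot("wrist");cv2.imwrite("pics/w2.png",w)
np.save("w2.npy",m,allow_pickle=True)
print(proj(m,[[.519,-.386,.123],[.519,-.386,.195],[.492,-.283,.108],[.5057,-.3355,.09]]))
t=cv2.imread("pics/t2.png");t=np.clip(255*(t/255.)**.6,0,255).astype(np.uint8);sc=cv2.imread("pics/s2.png")
g=lambda o,x0,y0,k:[cv2.putText(o,str(x0+i),(int(i*k),8),0,.3,(0,0,255)) for i in range(0,int(o.shape[1]/k),20)]
c=lambda im,x,y,w,h:cv2.resize(im[y:y+h,x:x+w],(400,300),interpolation=cv2.INTER_CUBIC)
r=np.vstack([c(t,175,155,120,90),c(sc,255,190,120,90)])
cv2.imwrite("pics/v2.png",np.hstack([cv2.resize(np.vstack([r]),(300,450)),cv2.resize(w,(500,375)).repeat(1,0) if 0 else cv2.copyMakeBorder(cv2.resize(w,(500,375)),0,75,0,0,cv2.BORDER_CONSTANT)]))
E
```

```text
{'t': 8.925, 'joint_pos': [-0.661, 0.5303, 0.5437, 1.5867, -0.0002, 0.6391], 'position': [0.5295, -0.4119, 0.332], 'ee_rot': [-0.0012, 0.6052, 0.7961, -0.0001], 'ft_force': [0.3137, -0.2324, 0.7358]}
[[273.95609939 164.15951095]
 [273.08069853 173.60079287]
 [275.38505972  66.64090391]
 [274.7839912  117.49055484]]
```

View pics/v2.png

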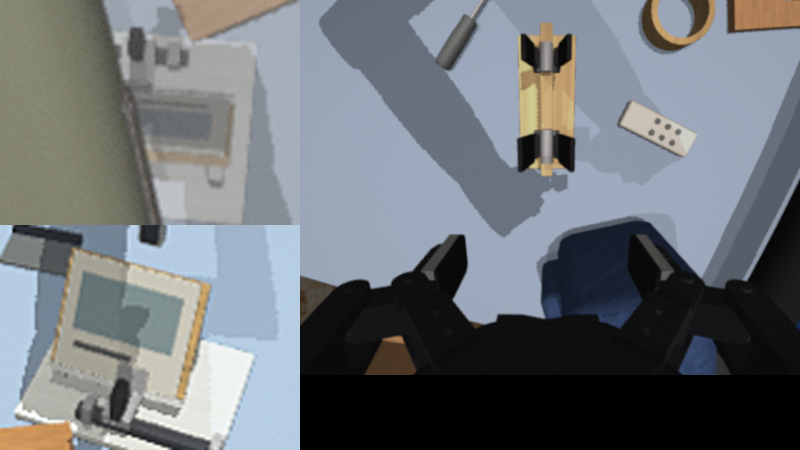

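Left crops: the keeper stands hard against its end block (about px (290,262) in scene) and the panel is in place. Wrist view: bar upright in the picture, large clip's pivot at about (277,166), small clip at (276,62). I'll measure the handles by mask.

```bash
python3 - <<'E'
from h import *
m=np.load("w2.npy",allow_pickle=True).item();w=cv2.imread("pics/w2.png")
g=w.max(2)
sub=(g[130:215,225:330]<45).astype(np.uint8)
n,l,st,ce=cv2.connectedComponentsWithStats(sub)
for i in range(1,n):
    if st[i,4]>60:
        print(st[i][:4]+[225,130,0,0],st[i,4],ce[i]+[225,130])
        x,y,ww,h=st[i][:4]; 
        ys,xs=np.nonzero(l==i)
        out=xs.min() if x+225+ww/2<275 else xs.max()
        print(" outer col",out+225,"rows there",ys[abs(xs-out)<=2].min()+130,ys[abs(xs-out)<=2].max()+130)
gr=cv2.cvtColor(w,cv2.COLOR_BGR2HSV)
print(gr[150:180:4,277],)
# bar foot sides at rows
for r in(100,120,135):
    tan=np.nonzero((gr[r,200:340,0]<30)&(gr[r,200:340,1]>80))[0]+200;print(r,tan.min(),tan.max())
P=np.array([.519,-.386,0]);ty=np.array([.963,.269,0])
for z,o in((.195,.0305),(.17,.0265)):
  for sgn in(-1,1):print(z,sgn,proj(m,P+[0,0,z]+sgn*o*ty))
E
```

```text
[244 150  24  42] 749 [255.05073431 168.61815754]
 outer col 244 rows there 155 191
[284 150  23  42] 731 [295.84678523 168.48290014]
 outer col 306 rows there 155 191
[[  4  10 181]
 [  4  10 178]
 [  4  10 174]
 [  5   9 175]
 [  5   9 174]
 [  0   9 170]
 [  0   9 166]
 [  0   8 152]]
100 246 306
120 247 306
135 247 306
0.195 -1 [[239.81245189 173.64482617]]
0.195 1 [[306.38090305 173.6163533 ]]
0.17 -1 [[246.79686353 169.86807825]]
0.17 1 [[300.08208464 169.84400071]]
```

Request:
{"method": "move_arm", "body": {
  "steps": "0.46 -0.02 0 0 0 0;0 0 0.8 0 0 0;0 0 0.8 0 0 0;0 0 0.6 0 0 0;0 0 0.5 0 0 0;0 0 0.38 0 0 0;0 0 0 0 0 0;0 0 0 0 0 0"
}}

```text
t: 9.98
position: [0.5218, -0.3862, 0.1494]
ee_rot: [0.001, 0.605, 0.796, -0.0]
ft_force: [0.2, -0.2, 0.1]
opening: 0.0853
grasp_force: 0.0
```

Request:
{"method": "move_arm", "body": {
  "steps": "0 0 0 0 0 0;0 0 0 0 0 0;0 0 0 0 0 0;0 0 0 0 0 0;0 0 0 0 0 0;0 0 0 0 0 0;0 0 0 0 0 0;0 0 0 0 0 0",
  "claw": 0,
  "grip_force": 40
}}

```text
t: 10.98
position: [0.5214, -0.3859, 0.1485]
ee_rot: [-0.0, 0.605, 0.796, 0.0]
ft_force: [-0.1, 0.1, -1.4]
opening: 0.0322
grasp_force: 45.4
```

```bash
python3 - <<'E'
from rig import arm,cams
import cv2,numpy as np
cv2.imwrite("pics/s3.png",cv2.resize(cams.snapshot("scene")[130:230,120:250],(650,500),interpolation=cv2.INTER_CUBIC))
E
```

```text
(no output)
```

View pics/s3.png

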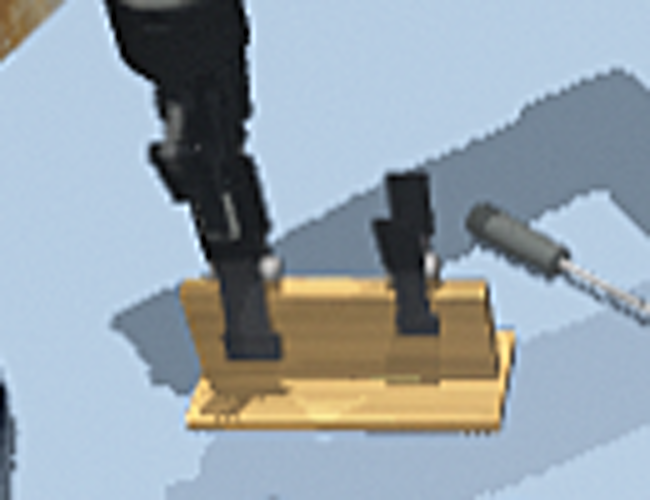

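The picture shows the handles squeezed parallel between the fingers and the clip still on the bar, with the small clip untouched. The opening of 32 mm means fully squeezed, so I'm lifting straight up.

Request:
{"method": "move_arm", "body": {
  "steps": "0 0 -0.2 0 0 0;0 0 -0.3 0 0 0;0 0 -0.3 0 0 0;0 0 -0.4 0 0 0;0 0 -0.6 0 0 0;0 0 -0.8 0 0 0;0 0 -0.8 0 0 0;0 0 -0.8 0 0 0;0 0 0 0 0 0.9;0 0 0 0 0 0.9;0 0 0 0 0 0.9;0 0 0 0 0 0.84;0 0 0 0 0 0"
}}

```text
t: 12.65
position: [0.5213, -0.3858, 0.4014]
ee_rot: [0.001, 0.735, 0.678, 0.0]
ft_force: [0.6, 1.0, -1.7]
opening: 0.0322
grasp_force: 45.4
```

Request:
{"method": "move_arm", "body": {
  "steps": "0.79 -0.12 0 0 0 0;0.79 -0.12 0 0 0 0;0.79 -0.12 0 0 0 0;0.79 -0.12 0 0 0 0;0.79 -0.12 0 0 0 0;0.79 -0.12 0 0 0 0;0.79 -0.12 0 0 0 0;0.79 -0.12 0 0 0 0;0.79 -0.12 0 0 0 0;0.77 -0.09 0 0 0 0;0 0 0 -0.98 0 0;0 0 0 -0.98 0 0;0 0 0 -0.98 0 0;0 0 0 -0.98 0 0;0 0 0 -0.97 0 0;0 0 0 0 0 0;0 0 0 0 0 0"
}}

```text
t: 14.78
position: [0.4904, 0.0912, 0.4014]
ee_rot: [0.178, 0.713, 0.658, 0.164]
ft_force: [0.1, 0.8, -0.9]
opening: 0.0322
grasp_force: 45.4
```

Request:
{"method": "move_arm", "body": {
  "steps": "0 -0.32 0.6 0 0 0;0 -0.32 0.6 0 0 0;0 -0.32 0.6 0 0 0;0 0 0 0 0 0;0 0 0 0 0 0;0 0 0 0 0 0"
}}

```text
t: 15.52
position: [0.4924, 0.0917, 0.2814]
ee_rot: [0.179, 0.713, 0.657, 0.166]
ft_force: [-0.5, -0.0, -1.4]
opening: 0.0323
grasp_force: 45.4
```

```bash
python3 - <<'E'
from rig import arm,cams
import cv2,numpy as np
from h import *
s=arm.observe();print({k:np.round(s[k],4).tolist() for k in("t","joint_pos","position","ee_rot","ft_force","opening")})
m=cams.camera_model("wrist");w=cams.snapshot("wrist");cv2.imwrite("pics/w4.png",w);np.save("w4.npy",m,allow_pickle=True)
sc=cams.snapshot("scene");cv2.imwrite("pics/s4.png",sc)
E0=np.array([.553,.086,.159]);y=np.array([.082,.9966,0]);print(proj(m,[E0,E0+.082*y,E0-.082*y]))
cv2.imwrite("pics/v4.png",np.hstack([cv2.resize(w,(480,360)),cv2.resize(sc[110:310,230:408],(320,360))]))
E
```

```text
{'t': 15.525, 'joint_pos': [0.2951, -0.1286, -0.5674, 0.6675, -0.174, 1.9073], 'position': [0.4924, 0.0917, 0.2814], 'ee_rot': [0.1791, 0.7134, 0.6568, 0.1662], 'ft_force': [-0.5123, -0.0316, -1.4381], 'opening': 0.0323}
[[271.43881276 204.19842752]
 [271.0353749  112.98681603]
 [271.83505921 282.626398  ]]
```

View pics/v4.png

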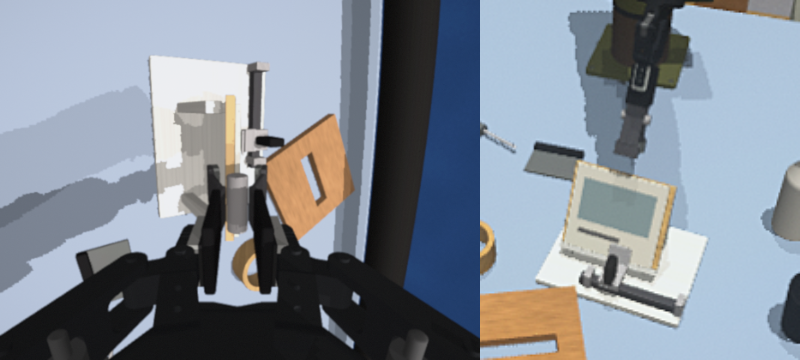

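The wrist view looks along the slope: the board's top edge is an upright tan strip at columns 264–277 (full size), its far end at row 111, and the clip pivot at (276,225). In the scene view the clip hangs open above the edge middle, with the keeper home and the panel flush.

```bash
python3 - <<'E'
from h import *
m=np.load("w4.npy",allow_pickle=True).item();w=cv2.imread("pics/w4.png")
h=cv2.cvtColor(w,cv2.COLOR_BGR2HSV)
for r in(125,140,155,170,185,270):
    print(r,' '.join(f"{c}:{h[r,c,0]}/{h[r,c,1]}/{h[r,c,2]}" for c in range(256,290,2)))
m0=(h[:,262:276,0]<30)&(h[:,262:276,1]>90)
rows=np.nonzero(m0.sum(1)>5)[0];print(rows.min(),rows.max())
E0=np.array([.553,.086,.159]);y=np.array([.082,.9966,0]);x=np.array([.88,-.072,.4695])
for d in(.07,.05,.03): print([proj(m,E0+d*y+k*x).ravel().round(1) for k in(-.008,.002,.008)])
# clip pivot pixel from assumed pose
t=np.array([.4924,.0917,.2814]);q=np.array([.1791,.7134,.6568,.1662])
from scipy.spatial.transform import Rotation as R
A=R.from_quat(q[[1,2,3,0]]).as_matrix();print(A)
print("pivot",[proj(m,t+.0335*A[:,2]+k*A[:,0]).ravel().round(1) for k in(-.018,0,.018)])
print("E in tool (m):",A.T@(E0-t))
# visible pivot cylinder columns
for r in(215,225,235):
    print(r,' '.join(f"{c}:{h[r,c,1]}/{h[r,c,2]}" for c in range(250,304,3)))
E
```

```text
125 256:17/14/168 258:17/13/141 260:19/14/148 262:16/38/154 264:19/98/230 266:21/94/237 268:21/94/236 270:20/95/236 272:20/94/236 274:19/55/221 276:38/4/237 278:50/3/239 280:30/3/237 282:110/3/240 284:113/4/241 286:108/5/242 288:110/3/238
140 256:23/14/149 258:19/14/147 260:17/15/151 262:16/38/156 264:19/98/231 266:21/95/237 268:21/95/236 270:20/95/236 272:20/97/235 274:20/52/226 276:40/6/238 278:50/3/239 280:30/3/230 282:113/4/241 284:105/4/241 286:110/3/241 288:110/3/238
155 256:18/17/152 258:19/14/149 260:20/15/152 262:16/39/157 264:19/98/232 266:21/94/236 268:21/96/236 270:21/97/236 272:20/100/233 274:19/41/218 276:35/6/238 278:38/4/234 280:30/9/190 282:6/8/161 284:5/9/175 286:9/11/164 288:4/9/209
170 256:19/14/151 258:19/14/149 260:18/17/153 262:16/35/153 264:17/106/217 266:18/106/224 268:18/106/223 270:17/106/222 272:17/108/217 274:20/32/212 276:39/7/240 278:38/4/240 280:33/12/192 282:5/9/173 284:5/9/169 286:4/11/178 288:8/10/209
185 256:20/15/151 258:23/14/150 260:19/13/152 262:16/38/148 264:17/105/216 266:17/104/223 268:18/106/222 270:18/106/222 272:17/108/215 274:18/36/203 2
[... 645 characters left out ...]
833 -0.88060449]]
pivot [array([275.7, 270.7]), array([275.7, 244.2]), array([275.7, 216.2])]
E in tool (m): [-0.00093994 -0.0044018   0.13662485]
215 250:14/37 253:12/41 256:6/43 259:16/131 262:34/135 265:22/94 268:11/120 271:9/145 274:8/159 277:9/171 280:10/180 283:9/175 286:9/165 289:5/196 292:5/240 295:6/122 298:6/46 301:13/58
225 250:64/16 253:16/16 256:12/22 259:5/53 262:43/53 265:17/88 268:8/102 271:7/110 274:9/114 277:11/116 280:11/116 283:7/108 286:10/101 289:4/114 292:15/34 295:7/35 298:78/13 301:32/16
235 250:30/17 253:14/18 256:28/18 259:8/34 262:70/62 265:20/91 268:10/103 271:9/112 274:9/114 277:9/115 280:7/114 283:9/108 286:10/99 289:7/114 292:0/32 295:16/32 298:43/12 301:18/14
```

Request:
{"method": "move_arm", "body": {
  "steps": "-0.03 -0.07 0 0 0 0;0 0 0.25 0 0 0;0 0 0.25 0 0 0;0 0 0.2 0 0 0;0 0 0.1 0 0 0;0 0 0 0 0 0;0 0 0 0 0 0"
}}

```text
t: 16.5
position: [0.5089, 0.0879, 0.2342]
ee_rot: [0.178, 0.714, 0.657, 0.164]
ft_force: [-0.1, 0.5, -1.8]
opening: 0.0324
grasp_force: 45.4
```

```bash
python3 - <<'E'
from rig import arm,cams
import cv2,numpy as np
from scipy.spatial.transform import Rotation as R
s=arm.observe();q=s["ee_rot"];A=R.from_quat(np.array(q)[[1,2,3,0]]).as_matrix()
print(np.round(s["ft_force"],1),"E in tool mm",(A.T@(np.array([.5535,.086,.159])-s["position"])*1000).round(1))
w=cams.snapshot("wrist");sc=cams.snapshot("scene")
cv2.imwrite("pics/v5.png",np.hstack([cv2.resize(w[90:330,160:400],(400,400),interpolation=cv2.INTER_CUBIC),cv2.resize(sc[160:260,265:365],(400,400),interpolation=cv2.INTER_CUBIC)]))
E
```

```text
[-0.1  0.5 -1.8] E in tool mm [ 1.8  4.  87.4]
```

View pics/v5.png

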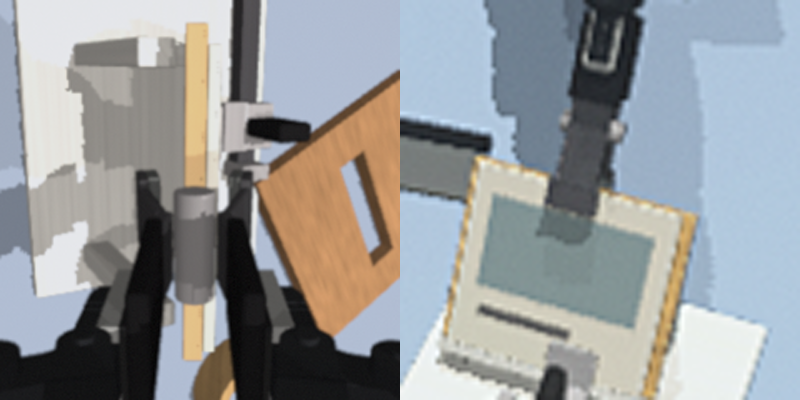

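Wrist crop: the board strip's centre is about 8 crop-px right of the pivot centre, so the clip needs about 3.5 mm along +y. In the scene crop the clip sits close to the edge middle, slightly to −y. I'll correct both and check before going deeper.

Request:
{"method": "move_arm", "body": {
  "steps": "0.04 0.03 0 0 0 0;0 0.03 0 0 0 0;0 0 0 0 0 0;0 0 0.1 0 0 0;0 0 0 0 0 0;0 0 0 0 0 0;0 0 0 0 0 0"
}}

```text
t: 17.48
position: [0.5148, 0.0897, 0.2302]
ee_rot: [0.178, 0.714, 0.657, 0.164]
ft_force: [-0.2, -0.0, -0.8]
opening: 0.0321
grasp_force: 45.4
```

```bash
cat > e.py <<'E'
from rig import arm
import numpy as np
from scipy.spatial.transform import Rotation as R
s=arm.observe();q=s["ee_rot"];A=R.from_quat(np.array(q)[[1,2,3,0]]).as_matrix()
print(np.round(s["t"],2),np.round(s["ft_force"],1),"E in tool mm",(A.T@(np.array([.5535,.086,.159])-s["position"])*1000).round(1),"z axis",A[:,2].round(3))
E
python3 e.py
```

```text
17.48 [-0.2 -0.  -0.8] E in tool mm [-0.5  0.8 81.1] z axis [ 0.468 -0.039 -0.883]
```

Request:
{"method": "move_arm", "body": {
  "steps": "0 0 0.1 0 0 0;0 0 0.1 0 0 0;0 0 0.1 0 0 0;0 0 0 0 0 0"
}}

```text
t: 17.98
position: [0.523, 0.0888, 0.2133]
ee_rot: [0.178, 0.714, 0.657, 0.163]
ft_force: [-1.1, -0.4, -1.3]
opening: 0.0322
grasp_force: 45.4
```

Request:
{"method": "move_arm", "body": {
  "steps": "0 0 0.1 0 0 0;0 0 0.08 0 0 0;0 0 0 0 0 0;0 0 0 0 0 0"
}}

```text
t: 18.48
position: [0.5284, 0.0886, 0.2049]
ee_rot: [0.178, 0.714, 0.657, 0.164]
ft_force: [-2.5, 0.3, 0.5]
opening: 0.0323
grasp_force: 45.8
```

```bash
python3 e.py; python3 - <<'E'
from rig import arm,cams
import cv2,numpy as np
w=cams.snapshot("wrist");sc=cams.snapshot("scene")
cv2.imwrite("pics/v6.png",np.hstack([cv2.resize(w[90:330,160:400],(400,400),interpolation=cv2.INTER_CUBIC),cv2.resize(sc[160:260,265:365],(400,400),interpolation=cv2.INTER_CUBIC)]))
E
```

```text
18.48 [-2.5  0.3  0.5] E in tool mm [-0.6  0.7 52.4] z axis [ 0.468 -0.038 -0.883]
```

View pics/v6.png

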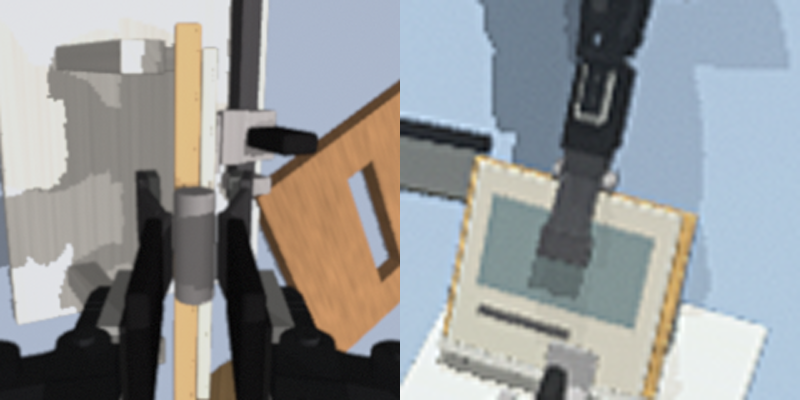

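The wrist crop shows the pivot (174–216) centred on the board strip (175–217). In the scene crop the jaws reach about 40 mm down the panel at the middle of the edge, so I'll release.

Request:
{"method": "move_arm", "body": {
  "steps": "0 0 0 0 0 0;0 0 0 0 0 0;0 0 0 0 0 0;0 0 0 0 0 0",
  "claw": 0.5,
  "grip_force": 20
}}

```text
t: 19.08
position: [0.5283, 0.0886, 0.2047]
ee_rot: [0.178, 0.714, 0.657, 0.164]
ft_force: [0.2, 0.8, -1.2]
opening: 0.0423
grasp_force: 7.3
```

Request:
{"method": "move_arm", "body": {
  "steps": "0 0 0 0 0 0;0 0 0 0 0 0;0 0 0 0 0 0;0 0 0 0 0 0;0 0 0 0 0 0;0 0 0 0 0 0",
  "claw": 1
}}

```text
t: 19.82
position: [0.5284, 0.0886, 0.2048]
ee_rot: [0.178, 0.714, 0.657, 0.164]
ft_force: [-0.3, -0.2, 0.5]
opening: 0.0853
grasp_force: 0.0
```

```bash
python3 e.py
```

```text
19.82 [-0.3 -0.2  0.5] E in tool mm [-0.5  0.8 52.3] z axis [ 0.468 -0.039 -0.883]
```

Now I'll withdraw straight back along the slope.

Request:
{"method": "move_arm", "body": {
  "steps": "0 0 -0.2 0 0 0;0 0 -0.3 0 0 0;0 0 -0.4 0 0 0;0 0 -0.6 0 0 0;0 0 -0.8 0 0 0;0 0 -0.8 0 0 0;0 0 0 0 0 0;0 0 0 0 0 0;0 0 0 0 0 0"
}}

```text
t: 20.95
position: [0.4407, 0.0954, 0.3674]
ee_rot: [0.178, 0.714, 0.658, 0.163]
ft_force: [-0.0, 0.4, -0.2]
opening: 0.0856
grasp_force: 0.0
```

```bash
python3 e.py; python3 - <<'E'
from rig import arm,cams
import cv2,numpy as np
w=cams.snapshot("wrist");sc=cams.snapshot("scene")
cv2.imwrite("pics/v7.png",np.hstack([cv2.resize(w,(400,300)),cv2.resize(sc[140:290,140:400],(400,300),interpolation=cv2.INTER_CUBIC)]))
cv2.imwrite("pics/v7.png",np.vstack([cv2.imread("pics/v7.png"),np.hstack([cv2.resize(sc[180:280,255:388],(400,300),interpolation=cv2.INTER_CUBIC),cv2.resize(w[90:240,180:380],(400,300),interpolation=cv2.INTER_CUBIC)])]))
E
```

```text
20.95 [-0.   0.4 -0.2] E in tool mm [1.000e-01 2.600e+00 2.372e+02] z axis [ 0.466 -0.039 -0.884]
```

View pics/v7.png

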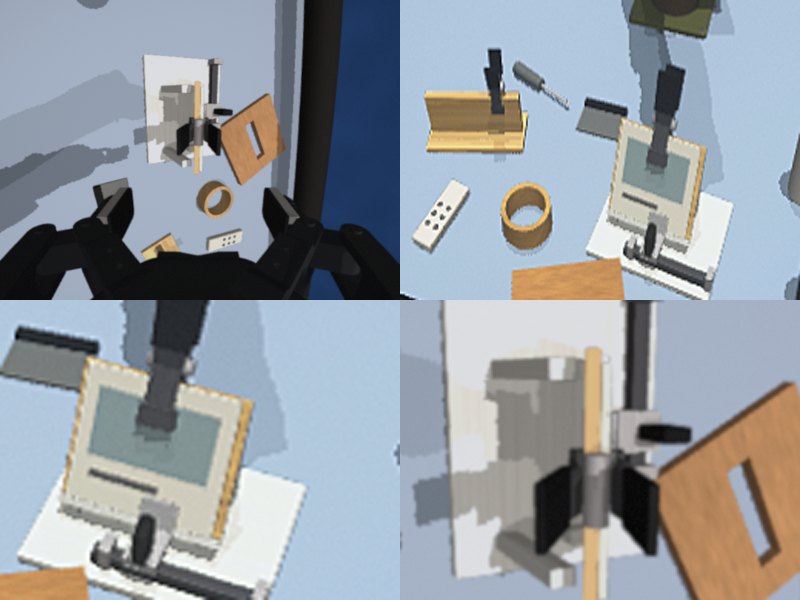

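The picture shows the clip closed over panel and backboard at the middle of the top edge, in line with the slope. The keeper is against its stop, the small clip is still on the bar, and nothing else has moved.

```bash
python3 -c "
from rig import arm
print(arm.hand_in())"
```

```text
the job is handed in; nothing more can be done
None
```

The job is handed in at about 21 s: the keeper was slid to its end stop first, then the large clip was closed over panel and backboard at the middle of the top edge, about 40 mm deep and in line with the slope, with the small clip still on the bar and nothing else disturbed.

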